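Put the microscope objectives into dry storage

ROBOT

A 6-joint arm with a two-finger parallel gripper is mounted at the origin on the work surface. World frame = base frame: x ahead of the robot, y to its left, z up, the work surface at z = 0. Lengths are in m, angles in rad, forces in N, time in s.
With the tool pointing down it reaches from about 0.275 to 1 m from the base axis. Payload 8.4 kg.
Tool frame: the origin (TCP) lies on the centre line of the jaws, within the pads' length; the fingertips stand 17 mm ahead of it and the grasp point (between the pads) lies 2 mm behind it (bot.tcp_to_tips is the z of the fingertips in the tool frame, in m); z points along the fingers, y is the line along which they close (so a half turn about z gives the same grasp; the last joint's range is limited). The gripper opens to 85 mm and grips with 20 to 120 N. Pads are 22 mm wide; open, the fingers measure 114 mm over their backs; the gripper's body (76 mm by 85 mm) begins 54 mm behind the grasp point. The pads swing forward as they close: fully open they stand 13 mm farther back than shut.
Start: joints at [1.307, 0.353, 1.633, -0, 1.155, -0.002], TCP at [0.162, 0.604, 0.248] pointing down, gripper open.
Joint ranges: [-2.63, 2.63], [-0.92, 2.1], [0.06, 2.66], [-1.3, 4.44], [0, 2.69], [-3.02, 3.02]. Speed limits (rad/s): [2.22, 2.22, 2.79, 3.14, 3.14, 3.14].

INTERFACE

Orientations are given as a unit quaternion [x, y, z, w].
In Python, from workcell import bot, hand, kinematics, get_obs, vision, hand_in gives the robot as it stands. The module is installed in compiled form; this text tells all that it offers. Calls block until the motion is done:
- bot.reach(position, orientation): joint-space move of the TCP to a pose.
- bot.servo_line(position, ori=None, velocity=0.15): straight line of the TCP; ori=None keeps the orientation; velocity is the mean speed in m/s.
- bot.goto_joints(angles): joint-space move.
- hand.move_gripper(opening, strength=None): finger opening in m; strength is the grip in N (None keeps the last); returns when the fingers have stopped.
- bot.dwell(seconds).
- kinematics.solve_ik(position, orientation): joint angles nearest the present ones, or None.
- get_obs(): the state.
- vision.read_camera(name): name is "scene" or "top"; returns a dict with "frame" (420x560x3 uint8, red, green, blue), "intrinsics" (3x3 intrinsics, pixels), "view" (4x4, takes a point from world to camera coordinates). Camera axes: x right, y down, z forward; pixel columns grow to the right and rows downward; lengths in m; the calibration is good to about 2 mm. A picture is of the moment at which its call begins. There is no depth.
A pose or a line that the arm cannot do raises bot.IKError and nothing moves.
- hand_in(): hands the job in; it is judged then, once.
The state is a dict: "time_s": time; "joint_pos": joint angles; "joint_vel": joint speeds; "joint_efforts": joint torques, N m; "position": TCP position; "orientation": TCP orientation; "wrist_force": force on the tool from outside, world axes, zero at the start; "ft_torque": the same for the moment, N m; "gripper_width": finger opening in m; "grip_force": force on a finger pad.
Only numpy, scipy, OpenCV 4.12 (cv2) and the standard library are available. Lean on these libraries where they do the work, as an engineer would, in place of code of your own. Each camera call takes 0.05 s, during which the arm holds its last target. There are 200 camera calls.

TASK

Put the microscope's objectives away dry: move aside the bottle that stands in front of the blue desiccant canister, setting it upright on the open bench clear of the caddy, and take the canister from behind it. Stand the blue canister and every black objective case upright inside the white pot, then cover the pot with its steel lid, fully seated and level. Put the moved bottle back upright in the very place where it stood, keep at most one bottle out of its place at a time, and leave the other bottle, the orange canister, the slide box, the beaker and the timer undisturbed.

Things in the scene. Friction and masses are not known exactly. Their poses are not given: they have to be found in the camera images.
- caddy_floor (a point): Grey two-lane bottle caddy, fixed, 150 (x) by 200 mm (y). Point: centre of its floor, 5 mm above the bench; +x to its back, away from the robot, +y to its left lane. Lanes along x, 78 mm wide, centred at y = +-51 mm. Front, side and middle walls rise 22 mm above the floor, the back 57 mm. In each lane a tall bottle stands in front (x -32 mm), a short canister behind (x +36 mm).
- amber_bottle_center (a point): Amber bottle with white label and black cap, stands in the front of the left (+y) lane. 166 mm tall, body 62 mm diameter up to 118 mm, tapering to a cap 34 mm in diameter from 130 to 166 mm above its underside; grip it by the cap. about 0.3 kg. The point is on its axis, 83 mm above its underside (half-way up); z is its axis.
- white_bottle_center (a point): White bottle with red cap, in the front of the right (-y) lane; same shape and point as the amber bottle. The open bench between the caddy and the robot (around x 0.415, y 0.105 m) is free at the start.
- blue_canister_center (a point): Blue desiccant canister with a blue cap and a thin aluminium band, behind one of the two bottles (left or right lane, it varies). Plain cylinder 46 mm in diameter, 68 mm tall, about 0.15 kg. The point is its centre, 34 mm above its underside; z is its axis.
- orange_canister_center (a point): Orange canister, same size and point as the blue one, behind the other bottle. To be left alone.
- pot_floor (a point): White round dry-storage pot, fixed to the bench, open at the top: outer diameter 190 mm, inner 180 mm, 84 mm tall. The point is the centre of its inner floor, 6 mm above the bench; z is up.
- pot_rim (a point): Centre of the pot's mouth, at the height of the rim (84 mm above the bench, 78 mm above the inner floor).
- lid_knob (a point): Black knob of the loose lid (0.35 kg), lying on the bench knob up; grip it by the knob. The knob is a cylinder 32 mm in diameter and 30 mm tall; the point is its centre, on the lid's axis. z is the lid's axis.
- lid_under (a point): The same lid: centre of the underside of its 196 mm diameter, 8 mm thick steel disc, 31 mm below the knob's centre. This face rests on the pot's rim when the lid is seated. Below it a rubber plug 172 mm in diameter, 4 mm deep, enters the pot's mouth (and rests on the bench at the start).
- case1_center (a point): Objective case 1: black cylinder with an aluminium band and a yellow spot on top, 36 mm in diameter, on a heavy steel foot 50 mm in diameter and 10 mm thick; 70 mm tall with the foot, 0.2 kg, standing on the bench. Two to four of the four cases are present. The point is on its axis, 35 mm above its underside (half-way up); z is its axis, up.
- case2_center (a point): Objective case 2: black cylinder with an aluminium band and a yellow spot on top, 36 mm in diameter, on a heavy steel foot 50 mm in diameter and 10 mm thick; 70 mm tall with the foot, 0.2 kg, standing on the bench. Two to four of the four cases are present. The point is on its axis, 35 mm above its underside (half-way up); z is its axis, up.
- case3_center (a point): Objective case 3: black cylinder with an aluminium band and a yellow spot on top, 36 mm in diameter, on a heavy steel foot 50 mm in diameter and 10 mm thick; 70 mm tall with the foot, 0.2 kg, standing on the bench. Two to four of the four cases are present. The point is on its axis, 35 mm above its underside (half-way up); z is its axis, up.
- case4_center (a point): Objective case 4: black cylinder with an aluminium band and a yellow spot on top, 36 mm in diameter, on a heavy steel foot 50 mm in diameter and 10 mm thick; 70 mm tall with the foot, 0.2 kg, standing on the bench. Two to four of the four cases are present. The point is on its axis, 35 mm above its underside (half-way up); z is its axis, up.
- slide_box: Wooden slide box, 85 x 100 x 34 mm, a bystander; origin at the centre of its underside.
- beaker: Glass beaker, 72 mm in diameter, 90 mm tall, a bystander; origin at the centre of its underside.
- timer: White bench timer, 70 x 70 x 22 mm, a bystander; origin at the centre of its underside.
Not all that is in view belongs to the job. Leave any brown or purple look-alike of the part that bears pot_floor alone. What is shaped like the part that bears white_bottle_center but purple or turquoise is not meant.

How it is judged:
By the outcome, as a careful person would: the job done as asked, in the order asked, and still so for the second after the job is handed in, with the robot touching nothing.
Of case1, case2, case3, case4 only 2 to 4 are there at a start; the rules pass over those that are not, and their reading is None.
At some moment in a run one of case1, case2, case3, case4, lid may be knocked a few centimetres aside while the robot is not near it.
It also fails if it takes over 210 s, if anything falls off the work surface, if the arm or the gripper's body presses on something with over 40 N, if the wrist force passes 120 N, or if a joint passes its speed limit or range.

## Working session

There is one attempt and no reset: what is moved stays moved. The work goes in short steps, each a Python script; the robot and the scene stay as the last script left them, time stands still between calls to the robot, and variables do not carry over. Pictures are saved under pics/ and viewed, at most 14 in all, crops included, and the job is handed in when it is done.

```bash
mkdir -p pics
python3 - <<'E'
from workcell import bot,hand,get_obs,vision
import cv2,numpy as np
for n in("scene","top"):
    c=vision.read_camera(n); cv2.imwrite(f"pics/{n}0.png",c["frame"][:,:,::-1]); np.savez(f"{n}0.npz",**c)
    print(n,c["intrinsics"].round(1).tolist(),c["view"].round(3).tolist())
o=get_obs();print(o["time_s"],o["orientation"],bot.tcp_to_tips)
E
```

```text
scene [[500.2, 0.0, 280.0], [0.0, 500.2, 209.0], [0.0, 0.0, 1.0]] [[0.755, 0.656, -0.012, -0.398], [0.56, -0.654, -0.508, -0.231], [-0.342, 0.377, -0.861, 1.745], [0.0, 0.0, 0.0, 1.0]]
top [[453.7, 0.0, 281.7], [0.0, 453.7, 207.4], [0.0, 0.0, 1.0]] [[0.002, -1.0, 0.005, 0.038], [-0.99, -0.003, -0.14, 0.509], [0.14, -0.004, -0.99, 1.296], [0.0, 0.0, 0.0, 1.0]]
0.1 [ 1.30519426e-01  9.91445572e-01 -5.94418500e-04 -6.89268849e-05] 0.017
```

View pics/top0.png

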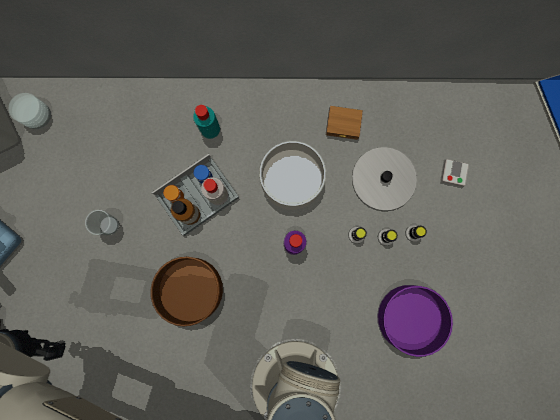

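View pics/scene0.png

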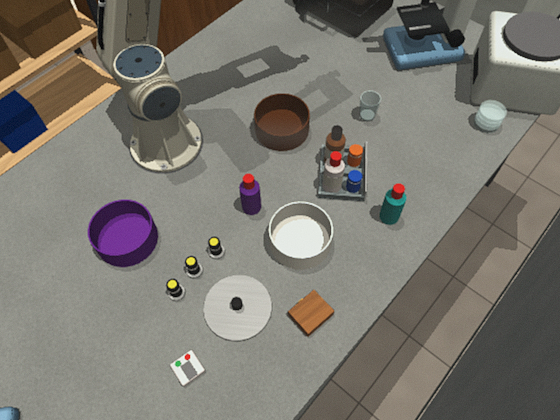

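In the top view, blue canister (202,172) is behind the white bottle with the red cap (210,185), and orange (172,192) is behind amber (180,208). The pots are white (293,174), brown (187,290) and purple (415,320), and the white one is meant. The purple (295,242) and turquoise (206,121) bottles are look-alikes. Three cases are present, at (359,235), (389,236) and (418,232). The lid knob is at (387,177). Next I'll take the confirming crop and measure.

```bash
cat > h.py <<'E'
import numpy as np,cv2
from workcell import bot,hand,kinematics,get_obs,vision
def cam(n):
    c=vision.read_camera(n); return c
def back(c,uv,z):
    K,V=c["intrinsics"],c["view"]; R,t=V[:3,:3],V[:3,3]
    d=R.T@np.linalg.inv(K)@np.array([uv[0],uv[1],1.]); o=-R.T@t
    return o+d*(z-o[2])/d[2]
def proj(c,p):
    q=c["intrinsics"]@(c["view"][:3,:3]@np.asarray(p).T+c["view"][:3,3:4] if np.ndim(p)>1 else c["view"][:3,:3]@p+c["view"][:3,3])
    return q[:2]/q[2]
def blobs(c,lo,hi,amin=12):
    h=cv2.cvtColor(c["frame"],cv2.COLOR_RGB2HSV)
    m=cv2.inRange(h,np.array(lo),np.array(hi))
    n,_,s,ce=cv2.connectedComponentsWithStats(m)
    return [(ce[i].round(1).tolist(),int(s[i,4])) for i in range(1,n) if s[i,4]>=amin]
COL=dict(yellow=((22,120,110),(34,255,255)),red=((0,190,110),(4,255,255)),blue=((108,150,60),(122,255,255)),orange=((8,200,150),(18,255,255)))
E
python3 - <<'E'
from h import *
for n in("scene","top"):
    c=dict(np.load(n+"0.npz")); print(n, (-c["view"][:3,:3].T@c["view"][:3,3]).round(3))
    for k,(lo,hi) in COL.items(): print(k,blobs(c,lo,hi))
    im=c["frame"][:,:,::-1]
    x,y=((150,130) if n=="top" else (300,120))
    cr=cv2.resize(im[y:y+115,x:x+155 if n=="scene" else x+180],None,fx=4,fy=4,interpolation=cv2.INTER_CUBIC)
    cv2.imwrite(f"pics/{n}crop.png",cr); print(cr.shape)
E
```

```text
scene [ 1.026 -0.547  1.381]
yellow [([213.4, 241.3], 59), ([190.3, 260.7], 63), ([171.8, 283.7], 65)]
red [([335.6, 155.7], 80), ([248.0, 178.2], 76), ([398.5, 188.2], 82), ([187.0, 356.5], 20)]
blue [([11.7, 106.6], 634), ([24.2, 132.8], 821), ([354.5, 175.9], 133), ([354.4, 187.7], 56)]
orange [([355.7, 150.9], 36)]
(460, 620, 3)
top [0.323 0.045 1.355]
yellow [([420.3, 231.0], 61), ([360.2, 232.8], 63), ([391.3, 235.0], 62)]
red [([200.9, 110.1], 100), ([449.5, 177.5], 16), ([209.6, 184.6], 104), ([295.5, 240.4], 114)]
blue [([552.9, 95.9], 536), ([200.3, 169.3], 26), ([194.6, 171.1], 12), ([207.4, 174.1], 12), ([199.6, 177.5], 13)]
orange [([169.9, 192.2], 132)]
(460, 720, 3)
```

View pics/topcrop.png

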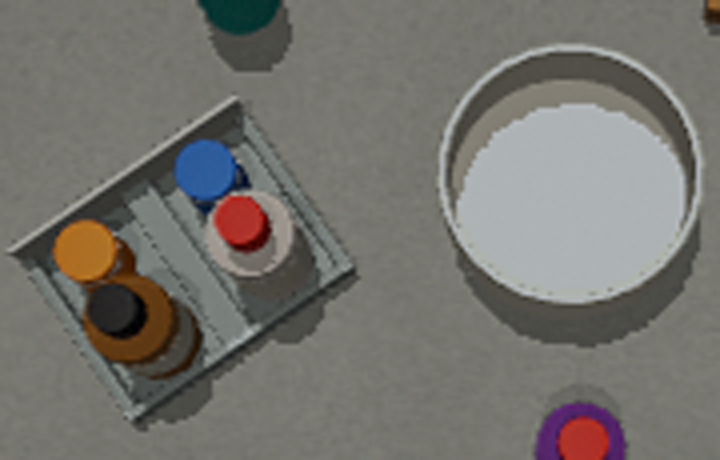

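View pics/scenecrop.png

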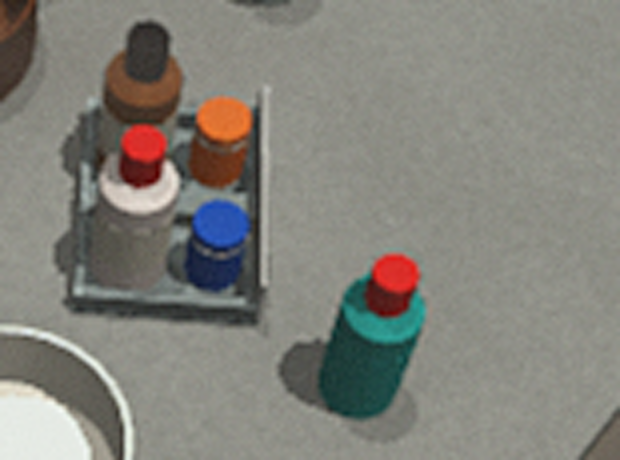

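The crops confirm it: blue canister top at top-view (201.5,172.3) and scene (355.3,175.8), directly behind the red-capped white bottle at top-view (210,185). The white pot's mouth is centred at top-view (292.6,173.5).

Run:
```python
from h import *
C={n:dict(np.load(n+"0.npz")) for n in("top","scene")}
P=dict(white=(.171,(209.9,184.7),(335.8,155.3)),blue=(.073,(201.2,172),(355,175.5)),orange=(.073,(171.3,192.2),(355.8,149.5)),amber=(.171,(178.7,207),(337,129)),
 pot=(.084,(292.5,173.3),None),c1=(.07,(360.2,232.8),(213.4,241.3)),c2=(.07,(391.3,235),(190.3,260.7)),c3=(.07,(420.3,231),(171.8,283.7)),
 knob=(.058-.0+.0,(386.5,175),(236.5,301)),purple=(.166,(295.5,240.4),(248,178)),turq=(.166,(200.9,110.1),(398.5,188)),brownrim=(.084,(187,288),None))
for k,(z,a,b) in P.items():
    print(k,back(C["top"],a,z)[:2].round(4),back(C["scene"],b,z)[:2].round(4) if b else "")
# lid disc and pot ellipse by colour threshold
for n in C:
    f=C[n]["frame"]; g=cv2.cvtColor(f,cv2.COLOR_RGB2HSV)
    m=((g[...,1]<25)&(g[...,2]>150)).astype(np.uint8)
    N,L,s,ce=cv2.connectedComponentsWithStats(m)
    for i in range(1,N):
        if s[i,4]>300:
            h=cv2.findContours((L==i).astype(np.uint8),0,1)[0]; h=max(h,key=len)
            print(n,s[i].tolist(),[np.round(q,1) for q in cv2.fitEllipse(h)])
# knob dark blob
    u,v=map(int,P["knob"][1 if n=="top" else 2]); sub=g[v-25:v+25,u-25:u+25,2]<60
    ys,xs=np.nonzero(sub); print(n,"knob",xs.min()+u-25,xs.max()+u-25,ys.min()+v-25,ys.max()+v-25,xs.mean()+u-25,ys.mean()+v-25)
```

```text
white [0.5501 0.2299] [0.5509 0.2313]
blue [0.6061 0.2712] [0.6068 0.2711]
orange [0.5468 0.3552] [0.5475 0.3551]
amber [0.4902 0.3106] [0.4918 0.3135]
pot [0.6006 0.0083] 
c1 [ 0.4318 -0.1841] [ 0.4301 -0.1845]
c2 [ 0.4258 -0.2723] [ 0.4238 -0.2721]
c3 [ 0.4373 -0.3552] [ 0.4355 -0.3551]
knob [ 0.6021 -0.2668] [ 0.6044 -0.2709]
purple [0.4033 0.0031] [0.4041 0.0025]
turq [0.7578 0.2602] [0.7578 0.2591]
brownrim [0.277  0.2997] 
top [13, 95, 26, 27, 534] [array([ 25.7, 108. ]), array([22.8, 27.9]), np.float64(39.7)]
top [260, 141, 66, 65, 2405] [array([292.2, 172.9]), array([63.6, 64.9]), np.float64(95.1)]
top [353, 148, 48, 62, 1947] [array([376.2, 179.1]), array([43.5, 64.8]), np.float64(168.8)]
top knob 381 391 171 182 386.0660377358491 176.4811320754717
scene [490, 11, 70, 61, 1350] [array([529.3,  39.3]), array([57.8, 85.4]), np.float64(100.3)]
scene [476, 100, 31, 27, 542] [array([491.2, 113.1]), array([25.6, 27.5]), np.float64(78.0)]
scene [268, 201, 66, 58, 1949] [array([300.3, 229.2]), array([56.7, 65.3]), np.float64(97.6)]
scene [199, 270, 74, 70, 3426] [array([236.7, 306.8]), array([63.8, 71.7]), np.float64(61.6)]
scene [170, 350, 38, 35, 480] [array([188.4, 366. ]), array([26.2, 33.9]), np.float64(55.3)]
scene knob 231 241 297 309 236.22727272727275 303.3727272727273
```

```bash
cat >> h.py <<'E'
from scipy.spatial.transform import Rotation as Ro
TH=np.deg2rad(36)
def quat(yaw):  # tool down, closing line (y) along world angle yaw
    y=np.array([np.cos(yaw),np.sin(yaw),0]); z=np.array([0,0,-1.]); x=np.cross(y,z)
    return Ro.from_matrix(np.c_[x,y,z]).as_quat()
def best(p,yaw):
    c=[(abs(q[5]),quat(w)) for w in (yaw,yaw+np.pi) for q in [kinematics.solve_ik(p,quat(w))] if q is not None]
    return min(c,key=lambda t:t[0])[1]
def stat(s):
    o=get_obs(); print(s,"t%.1f"%o["time_s"],"F",o["wrist_force"].round(1) if hasattr(o["wrist_force"],"round") else o["wrist_force"],"w%.4f"%o["gripper_width"],"g",np.round(o["grip_force"],1),"p",np.round(o["position"],4))
def over(x,y,z,yaw):
    p=np.array([x,y,z]); q=best(p,yaw); bot.reach(p,q); return q
def pick(x,y,z,yaw,opn,hi=.30,N=60,up=True):
    hand.move_gripper(opn,N); over(x,y,max(hi,z+.08),yaw)
    bot.servo_line([x,y,z],velocity=.2); hand.move_gripper(0,N); stat("grip")
    if up: bot.servo_line([x,y,max(hi,z+.08)],velocity=.25); stat("up")
def place(x,y,z,yaw,opn,hi=.30):
    over(x,y,hi,yaw); bot.servo_line([x,y,z+.03],velocity=.25); bot.servo_line([x,y,z],velocity=.04); stat("down")
    hand.move_gripper(opn); bot.servo_line([x,y,hi],velocity=.25); stat("rel")
def snap(n,f): 
    c=cam(n); cv2.imwrite(f"pics/{f}.png",c["frame"][:,:,::-1]); return c
W=np.array([.5510,.2308]); B=np.array([.6064,.2711]); PARK=np.array([.42,.115]); POT=np.array([.6006,.0083])
E
python3 - <<'E'
from h import *
pick(*W,.151,TH+np.pi/2,.055)
place(*PARK,.151-.005+.001,TH+np.pi/2,.055)
pick(*B,.054,TH+np.pi/2,.065)
snap("top","top1");
E
```

```text
grip t3.7 F [-1.2  1.   6.4] w0.0325 g 59.3 p [0.5518 0.2314 0.1526]
up t4.4 F [ 0.4  0.6 -4.5] w0.0328 g 59.8 p [0.5502 0.2304 0.2986]
down t6.7 F [-3.1  0.5 10.7] w0.0327 g 61.6 p [0.4201 0.1152 0.1476]
rel t7.8 F [-0.1  0.4  0.5] w0.0553 g 0.0 p [0.4194 0.1148 0.2989]
grip t10.7 F [-0.9 -0.3  6.1] w0.0441 g 61.5 p [0.6072 0.2716 0.0555]
up t11.9 F [-0.2  0.7 -2.9] w0.0444 g 61.2 p [0.6056 0.2707 0.2983]
```

View pics/top1.png

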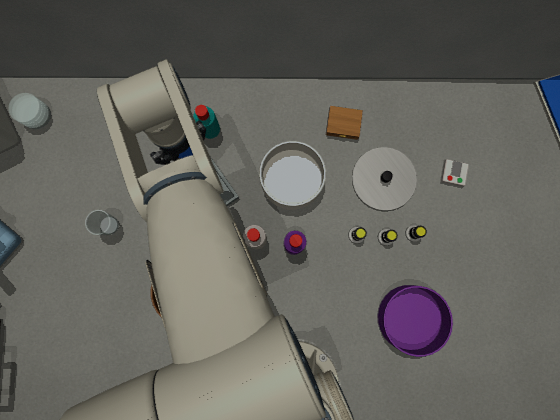

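The white bottle stands upright on the bench at (254,235), and the canister is held at (185,155). Next it goes into the pot, then the cases, looking afresh before each one.

```bash
cat >> h.py <<'E'
def cases():
    t,s=cam("top"),cam("scene"); lo,hi=COL["yellow"]
    a=[(back(t,b[0],.07)[:2],b[1]) for b in blobs(t,lo,hi,20)]; b=[(back(s,q[0],.07)[:2],q[1]) for q in blobs(s,lo,hi,20)]
    r=[]
    for p,n in a:
        m=[q for q,_ in b if np.linalg.norm(p-q)<.012]
        if m: r.append((p+m[0])/2)
    print("cases",np.round(r,4).tolist(),"unmatched top",[(p.round(3).tolist(),n) for p,n in a if n<45]); return [p for p in r if np.linalg.norm(p-POT)>.11]
def slot(k,r=.045):
    a=k*np.pi/2; return (*(POT+r*np.array([np.cos(a),np.sin(a)])),),a+np.pi/2
E
python3 - <<'E'
from h import *
(p,y)=slot(1); place(*p,.0565,y,.065)
c=min(cases(),key=lambda p:-p[1])
pick(*c,.048,np.pi/2+np.arctan2(c[1],c[0]),.06)
E
```

```text
down t15.0 F [-3.2 -0.8  4.5] w0.0438 g 62.2 p [0.6001 0.0532 0.0566]
rel t16.4 F [0.2 0.  0. ] w0.0651 g 0.0 p [0.5998 0.0532 0.2986]
cases [[0.4364, -0.3553], [0.4308, -0.1844], [0.4249, -0.2721]] unmatched top []
grip t19.8 F [-0.8  1.8  8.1] w0.0339 g 59.1 p [ 0.4314 -0.1846  0.049 ]
up t21.0 F [-0.2 -0.5 -3.1] w0.0341 g 59.8 p [ 0.43   -0.1841  0.2987]
```

Run:
```python
from h import *
for k in (0,3,2):
    p,y=slot(k); place(*p,.0545,y,.055)
    r=cases()
    if k==2 or not r: break
    c=max(r,key=lambda p:p[1])
    pick(*c,.048,np.pi/2+np.arctan2(c[1],c[0]),.06)
    if get_obs()["gripper_width"]<.03: print("MISS"); break
bot.reach([.40,-.10,.35],quat(0)) 
snap("top","top2");snap("scene","sc2")
```

```text
down t25.6 F [-4.4 -0.  10.2] w0.0335 g 61.3 p [0.6451 0.0083 0.055 ]
rel t27.0 F [ 0.1 -0.1 -0.6] w0.0548 g 0.0 p [0.6448 0.0083 0.2984]
cases [[0.4364, -0.3552], [0.4249, -0.2721]] unmatched top []
grip t31.7 F [-1.3 -1.   7.4] w0.0339 g 59.2 p [ 0.4254 -0.2725  0.0491]
up t32.9 F [-0.2  0.5 -1.3] w0.0342 g 59.8 p [ 0.4241 -0.2716  0.2986]
down t36.3 F [-5.8  0.1 11.6] w0.0337 g 61.4 p [ 0.6001 -0.0367  0.0551]
rel t37.7 F [ 0.4  0.3 -0.2] w0.0551 g 0.0 p [ 0.5998 -0.0366  0.2986]
cases [[0.6154, -0.0203], [0.4364, -0.3553]] unmatched top [([0.618, -0.023], 43)]
grip t41.3 F [-1.  -0.5  6.8] w0.0341 g 59.3 p [ 0.4369 -0.3558  0.0492]
up t42.4 F [ 0.4 -0.4 -3. ] w0.0338 g 59.8 p [ 0.4358 -0.3548  0.2986]
down t47.0 F [-5.6 -0.7 13.9] w0.0340 g 61.8 p [0.5551 0.0083 0.0551]
rel t48.4 F [ 0.3  0.  -0.7] w0.0550 g 0.0 p [0.5548 0.0083 0.2986]
cases [[0.5567, 0.0089]] unmatched top []
```

View pics/top2.png

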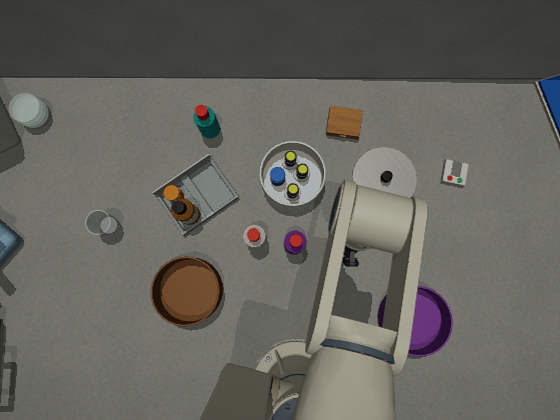

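View pics/sc2.png

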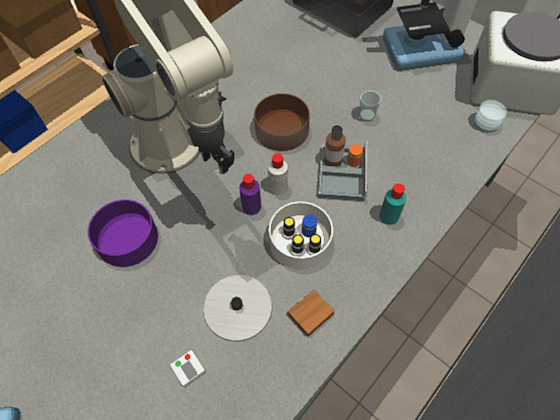

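All three cases and the canister stand in the pot, at top-view (290,158), (302,171), (293,190) and (277,176). The bottle is parked at (254,235) and the lid knob is still at (386,177). Now I'll refine the pot mouth and lid centres.

```bash
cat >> h.py <<'E'
from scipy.optimize import minimize
from scipy.ndimage import map_coordinates
def ring(c,xy,r,z):
    a=np.linspace(0,2*np.pi,240,endpoint=False); p=np.c_[xy[0]+r*np.cos(a),xy[1]+r*np.sin(a),np.full(240,z)]
    uv=proj(c,p); g=cv2.GaussianBlur(c["frame"],(3,3),0).mean(2)
    return map_coordinates(g,[uv[1],uv[0]],order=1)
def fit(c,x0,f):
    best=max(((f(c,(x0[0]+i*.0005,x0[1]+j*.0005)),i,j) for i in range(-20,21) for j in range(-20,21)))
    return np.round([x0[0]+best[1]*.0005,x0[1]+best[2]*.0005],4)
potf=lambda c,x:np.mean(ring(c,x,.0925,.084))-.5*np.mean(ring(c,x,.0975,.084))-.5*np.mean(ring(c,x,.086,.084))
lidf=lambda c,x:np.mean(ring(c,x,.096,.012))-np.mean(ring(c,x,.101,.012))
def knob(c,x0,zc=.035):
    u,v=proj(c,np.array([*x0,zc])).astype(int); g=c["frame"][v-16:v+17,u-16:u+17].max(2)<70
    n,L,s,ce=cv2.connectedComponentsWithStats(g.astype(np.uint8)); i=1+np.argmax(s[1:,4])
    return back(c,ce[i]+[u-16,v-16],zc)[:2].round(4),int(s[i,4])
E
python3 - <<'E'
from h import *
C={n:dict(np.load(n+"0.npz")) for n in("top","scene")}
for n,c in C.items(): print("old",n,"pot",fit(c,POT,potf),"lid",fit(c,(.604,-.27),lidf),knob(c,(.604,-.27)))
for n in C:
    c=cam(n); print("now",n,"pot",fit(c,POT,potf),"lid",fit(c,(.604,-.27),lidf),knob(c,(.604,-.27)))
    print([back(c,b[0],.076)[:2].round(3).tolist()+[b[1]] for b in blobs(c,*COL["yellow"])])
E
```

```text
old top pot [0.6036 0.0093] lid [ 0.605 -0.272] (array([ 0.6024, -0.271 ]), 107)
old scene pot [0.6011 0.0093] lid [ 0.6005 -0.2695] (array([ 0.6015, -0.2717]), 111)
now top pot [0.6036 0.0093] lid [ 0.601 -0.271] (array([ 0.6024, -0.271 ]), 107)
[[0.654, 0.015, 61], [0.616, -0.02, 59], [0.558, 0.007, 60]]
now scene pot [0.6016 0.0093] lid [ 0.6005 -0.2695] (array([ 0.6015, -0.2717]), 111)
[[0.557, 0.008, 58], [0.615, -0.02, 60], [0.652, 0.014, 60]]
```

The cases have been nudged together in the pot but stay upright and inside; the tops triangulate consistently at 76 mm. The lid is undisturbed, so I'll pick it up and look once more before lowering it.

Run:
```python
from h import *
L=np.array([.602,-.2713])
pick(*L,.036,np.pi/2,.055,N=80,hi=.2)
if get_obs()["gripper_width"]<.028: raise SystemExit("MISS")
bot.servo_line([*L,.30],velocity=.25)
T=L+[.0006,.2806]; over(*T,.30,np.pi/2)
bot.servo_line([*T,.15],velocity=.2); stat("pre")
snap("scene","sc3");
```

```text
grip t52.7 F [-0.5  0.3  7.6] w0.0301 g 78.6 p [ 0.603  -0.2717  0.0379]
up t53.5 F [-0.3  0.3 -2.9] w0.0298 g 79.2 p [ 0.601  -0.2709  0.1986]
pre t57.3 F [ 0.9 -0.5 -1.9] w0.0301 g 79.2 p [0.6035 0.0093 0.151 ]
```

View pics/sc3.png

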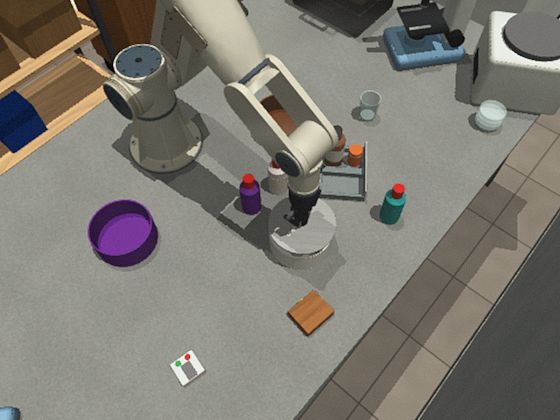

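The lid is held level over the pot at (302,230). Lowering it now.

```bash
python3 - <<'E'
from h import *
T=np.array([.6026,.0093])
for z in (.125,.120,.1175,.116): 
    bot.servo_line([*T,z],velocity=.03); bot.dwell(.3); stat(z)
    if get_obs()["wrist_force"][2]>15: break
hand.move_gripper(.055); bot.dwell(.3); bot.servo_line([*T,.30],velocity=.2)
bot.reach([.35,-.25,.35],quat(0)); bot.dwell(.2)
for n in("top","scene"):
    c=cam(n); print(n,"lid",knob(c,T,.115)); im=c["frame"][:,:,::-1]
    u,v=proj(c,np.array([*T,.084])).astype(int); cv2.imwrite(f"pics/{n}4.png",cv2.resize(im[v-50:v+60,u-70:u+70],None,fx=4,fy=4,interpolation=cv2.INTER_CUBIC))
E
python3 -c "
import cv2,numpy as np
cv2.imwrite('pics/l4.png',cv2.resize(np.hstack([cv2.imread('pics/%s4.png'%n) for n in('top','scene')]),(800,314)))"
```

```text
0.125 t58.6 F [ 0.4 -0.1 -3.1] w0.0301 g 79.2 p [0.6027 0.0093 0.1252]
0.12 t59.2 F [-0.6 -0.8 -2.8] w0.0302 g 79.2 p [0.6027 0.0093 0.1201]
0.1175 t59.8 F [-3.4 -1.5  6.4] w0.0296 g 81.2 p [0.6026 0.0092 0.1179]
0.116 t60.3 F [-8.5 -1.1 20. ] w0.0299 g 83.1 p [0.6026 0.0092 0.1178]
top lid (array([0.604 , 0.0084]), 112)
scene lid (array([0.604 , 0.0073]), 121)
```

View pics/l4.png

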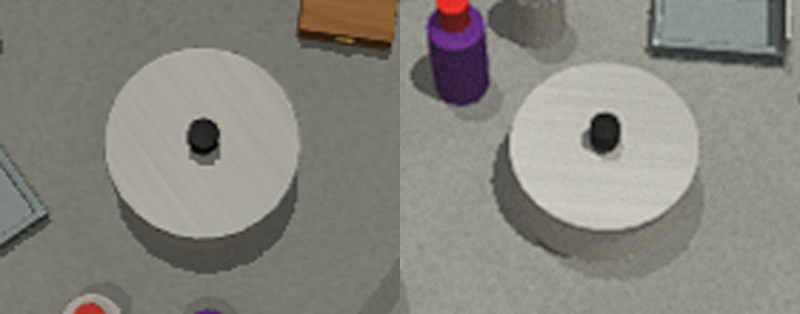

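The lid sits flush and concentric on the pot in both views. Contact came at the expected seated height. Now the bottle goes back.

```bash
python3 - <<'E'
from h import *
pick(*PARK,.147,TH+np.pi/2,.055)
place(*W,.1525,TH+np.pi/2,.055)
bot.reach([.35,-.25,.35],quat(0)); bot.dwell(.5)
for n in("top","scene"):
    c=snap(n,n+"5"); o=dict(np.load(n+"0.npz"))
    print(n,"red",[(b[0],back(c,b[0],.171)[:2].round(4)) for b in blobs(c,*COL["red"])],[(b[0]) for b in blobs(o,*COL["red"])],knob(c,(.6026,.0093),.115))
stat("end")
E
python3 -c "
import cv2,numpy as np
cv2.imwrite('pics/f5.png',cv2.resize(np.hstack([cv2.imread('pics/%s5.png'%n)[60:330] for n in('top','scene')])[:, :],(800,193))) 
cv2.imwrite('pics/g5.png',np.vstack([cv2.imread('pics/%s5.png'%n)[80:370,120:] for n in('top','scene')]))"
```

```text
grip t66.8 F [-1.6  0.6  5.4] w0.0329 g 59.0 p [0.4208 0.1154 0.1483]
up t67.5 F [-0.9 -0.7 -3.4] w0.0328 g 59.7 p [0.4192 0.1148 0.299 ]
down t69.8 F [-2.9 -0.3  9.2] w0.0327 g 60.9 p [0.5511 0.2311 0.1533]
rel t70.9 F [ 0.8  0.4 -0.8] w0.0549 g 0.0 p [0.5503 0.2305 0.2987]
top red [([200.9, 110.1], array([0.756 , 0.2593])), ([449.5, 177.5], array([ 0.5714, -0.4075])), ([210.0, 184.8], array([0.5498, 0.2297])), ([295.5, 240.3], array([0.4032, 0.0033]))] [[200.9, 110.1], [449.5, 177.5], [209.6, 184.6], [295.5, 240.4]] (array([0.604 , 0.0084]), 112)
scene red [([335.2, 155.6], array([0.5502, 0.2292])), ([248.1, 178.3], array([ 4.076e-01, -3.000e-04])), ([398.5, 188.3], array([0.7594, 0.2549])), ([187.0, 356.6], array([ 0.6467, -0.4734]))] [[335.6, 155.7], [248.0, 178.2], [398.5, 188.2], [187.0, 356.5]] (array([0.604 , 0.0073]), 121)
end t73.4 F [-0.   0.3 -0.3] w0.0549 g 0.0 p [ 0.35 -0.25  0.35]
```

View pics/g5.png

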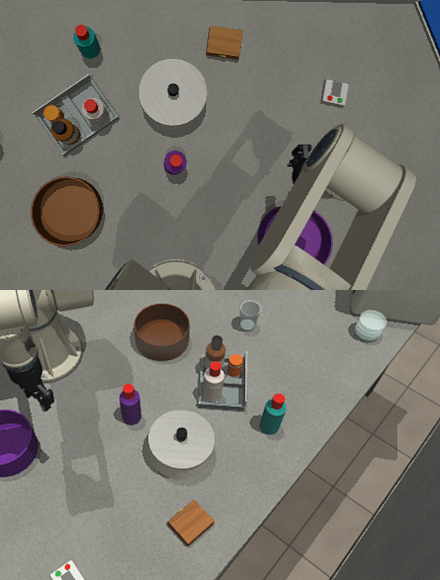

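The bottle is back within about 1 mm (top-view cap at (210,184.8), originally (209.6,184.6)). The lid is seated at crop pixel (173,90), and the bystanders have not moved.

```bash
python3 -c "
from workcell import hand_in
print(hand_in())"
```

```text
the job is handed in; nothing more can be done
None
```

Job handed in at about 73 s (no verdict returned): the blue canister and all three cases present stand upright in the white pot, its lid is seated, and the white bottle is back within about 1 mm of its place.

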